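# Vent the bench drying cabinet

### The arm

A 6-joint arm with a two-finger parallel gripper is mounted at the origin on a cart in front of the work surface, level with it; the furniture and walls round the work are solid. World frame = base frame: x ahead of the robot, y to its left, z up, the work surface at z = 0. Lengths are in m, angles in degrees, forces in N, time in s.
With the tool pointing down it reaches from about 0.3 to 0.75 m from the base axis. Payload 8.5 kg.
Tool frame: the origin (TCP) lies at the very end of the fingers, on their centre line; the grasp point (between the pads) lies 19 mm behind it; z points along the fingers, y is the direction in which the jaws open and shut (so a half turn about z gives the same grasp; the last joint's range is limited). The gripper opens to 85 mm and grips with 20 to 120 N. Pads are 22 mm wide; open, the fingers measure 114 mm over their backs; the gripper's body (76 mm by 85 mm) begins 54 mm behind the grasp point. The pads swing forward as they close: fully open they stand 13 mm farther back than shut.
Start: joints at [51.549, 21.807, 74.336, -0, 83.858, -12.336], TCP at [0.242, 0.494, 0.231] pointing down, gripper open.
Joint ranges: [-178.18, 178.18], [-50.72, 133.34], [12.68, 142.11], [-81.47, 261.47], [9.98, 163.14], [-165.26, 165.26]. Speed limits (degrees/s): [136.94, 136.94, 180, 180, 180, 180].

### API

Orientations are given as a 3x3 rotation matrix whose columns are the frame's x, y, z axes.
In Python, from rig import env, vision, close_job, spotter gives the robot as it stands. The module is installed in compiled form; this text tells all that it offers.
- The arm moves only by the tool jog_arm, never from a script. Its argument "plan" is a list that holds one entry, the list of rows, each a list of 6 numbers: the shift along the tool's x, y, z in units of 40 mm (1.0 is 40 mm), then the turn, a rotation vector about the tool's x, y, z in units of 0.15 rad (1.0 is 0.15 rad). A call has 1 to 10 rows; each row shifts and turns the commanded pose from where the row before left it, along the tool's axes as they then stand; what a row does not reach is not made up. A row lasts 1/10 s, in which the tool goes at most 50 mm and 8.59 degrees, less where a joint would pass 70% of its speed; a pose out of reach is approached as far as the arm can. A call with a number of a shift or a turn outside -1 to 1 is refused whole. A call with a gripper value outside its range is refused whole. "grip" is the opening, from -1 (shut) to 1 (fully open), set as the call begins (left out, the last holds). The fingers move at their own pace and stop on an object; "squeeze" is the grip in N (left out, the last holds). Time passes only in rows, so rows that do not move let the fingers close. It gives the time, the measured TCP pose, the force and the opening at its end, in the units of the state.
- env.observe(): the state, without advancing time (a new reading comes with each control period).
- vision.get_image(name): name is "scene" or "top" or "wrist"; returns (picture, depth): 400x640x3 uint8, red, green, blue; 400x640 float32, m along the optical axis (not along the pixel's ray), 0 where there is no reading.
- vision.camera_info(name): a dict with "fx", "fy", "cx", "cy" (pixels), "rvec" (rotation vector, rad) and "tvec" (3), from world to camera coordinates, as OpenCV has them. Camera axes: x right, y down, z forward; pixel columns grow to the right and rows downward; lengths in m; the calibration is good to about 2 mm. A picture is of the moment at which its call begins: read the wrist's pose just before it. camera_info takes no time and is no camera call; for the wrist camera it gives the pose at the moment of the call.
- close_job(): hands the job in, once; it reports no verdict.
Trained networks look in the newest picture that a camera, given by its name, has taken for a name from the list of things; names that differ only in an ending like _2 or _b are one class to them, and where a whole thing is asked for, a point or a joint stands for the part that bears it (a point fixed in the world has none). Each returns a list of dicts, best first, with "score" (0 to 1); they miss things now and then, are a little off and sometimes report something else, mostly with a low value. They report only what shows in the picture. A call takes as long as a camera call.
- spotter.trace(camera, query): "pixels" (400x640 bool, what is visible of it) and "rect" ([left, top, right, bottom] in pixels, round what is visible of it).
The state is a dict: "time_s": time; "q": joint angles; "qvel": joint speeds; "joint_efforts": joint torques, N m; "position": TCP position; "tool_rot": TCP orientation; "ft_force": force on the tool from outside, world axes, zero at the start; "wrist_torque": the same for the moment, N m; "grip_width": finger opening in m.
Only numpy, scipy, OpenCV 4.12 (cv2) and the standard library are available. Lean on these libraries where they do the work, as an engineer would, in place of code of your own. Each camera call takes 0.05 s, during which the arm holds its last target.

### The job

Air out the little drying cabinet: swing its front door wide open (about a right angle) by the upright handle and leave it open, then lift the spring-loaded top lid by its bar until the pointer on the lid's edge stands level with the index clamp on the curved scale. The spring would shut the lid, so finish while still gripping the bar and holding the lid steady at the index. Do not shift the index clamp, and leave the beaker, jar and tape roll where they stand.

Things in the scene. Friction and masses are not known exactly. Their poses are not given: they have to be found in the camera images.
- cabinet: white drying cabinet, fixed, 150 deep (x) x 150 wide (y) x 130 high, closed by a front door and a top lid; origin: centre of its underside; the front faces its own -x, z up. A curved aluminium scale (outer radius 132 mm about the lid hinge) stands 17 mm outside its left (+y) wall and rises about 115 mm above the lid, behind the front
- door (a joint): front door hinge, upright, at the left (+y) front edge; 0 = closed, grows as the door swings out toward the robot's side, up to 1.9; stays where it is left (slight friction)
- door_handle (a point): top end of the door's upright handle, a round bar 10 mm thick and 88 mm long reaching down from here, 112 mm from the hinge line, 42 mm before the middle plane of the door panel (12 mm thick); short level stays join both its ends to the door. 124 mm above the worktop, 6 mm below the door's top. Axes turn with the door: x into it, y to the hinge, z up
- door_hinge (a point): point on the door's hinge line at the height of door_handle; axes turn with the door
- lid (a joint): angle of the top lid about its hinge, which runs along the cabinet's y at the upper back edge; 0 = shut, grows as the front edge rises, up to 1.15. A spring pulls it shut at every angle: about 5 to 8 N at the handle, weight included
- lid_handle (a point): middle of the lid's lifting bar, a round dark bar 10 mm thick and 90 mm long along the cabinet's y, 35 mm above the lid's upper face (30 mm free gap), 108 mm in front of the hinge, 44 mm behind the lid's front edge; lid 10 mm thick. Axes turn with the lid: at 0 they are the cabinet's
- lid_hinge (a point): middle of the lid's hinge line, 135 mm above the worktop; axes turn with the lid
- lid_pointer (a point): tip of the small black pointer on the lid's left (+y) edge, 116 mm from the hinge line; it runs along the inside of the curved scale. Axes turn with the lid
- index (a joint): angle at which the index clamp is set on the curved scale, in the same sense and about the same axis as joint lid: the pointer is level with the index when lid = index. 0.45 to 0.8, held by friction
- index_mark (a point): white line on the index clamp, a black block 22 x 10 x 16 mm with a small steel knob, on the curved scale, 122 mm from the lid's hinge line; axes turn with the clamp and are parallel to the lid's when lid = index
- beaker: steel beaker, 67 mm across, 82 mm high, bystander; origin at the centre of its underside
- jar: glass jar with black cap, 60 mm across, 125 mm high, bystander; origin at the centre of its underside
- tape: roll of tape, 63 mm across, 20 mm high, lying flat, bystander; origin at the centre of its underside

How it is judged (in metres and radians):
On the way, in this order (a step that is already met when the one before it is completed fails the run):
1. the door is swung wide open while the lid is still shut (value of joint door above 1.15 rad and value of joint lid below 0.1 rad), for 0.2 s.
2. the lid is held with its pointer level with the index (angle between the x axis of lid_pointer and the x axis of index_mark, either way round below 0.07 rad and contact force between the fingers and lid above 1 N), for 0.3 s.
At the end, for the whole second after the job is handed in: The fingers hold the lid (more than 1 N of contact), still, at the index angle within 0.07 rad (4 degrees, about 8 mm at the pointer, half the height of the index clamp); the door stands open by more than 1.15 rad (66 degrees); the index clamp and the bystanders are where they were (all of step 2 and velocity of joint lid between -0.05 and 0.05 rad/s and value of joint door above 1.15 rad); the arm keeps its last pose, push and grip.
It fails at once if the index clamp is shifted by more than 8 mm (distance of index_mark from where it was at the start of the episode above 0.008 m).
It fails at once if a bystander is moved by more than 30 mm (distance of any of beaker, jar, tape from where it was at the start of the episode above 0.03 m).
It also fails if it takes over 45 s, if anything falls off the work surface, if the arm or the gripper's body presses on something with over 40 N, if the wrist force passes 120 N, or if a joint passes its speed limit or range.

## Working session

There is one attempt and no reset: what is moved stays moved. The work goes in short steps, Python scripts to look and compute and a tool call to move; the robot and the scene stay as the last step left them, time stands still between calls to the robot, and variables do not carry over. Pictures are saved under pics/ and viewed, and the job is handed in when it is done.

Besides the shell and the picture viewer there is one more tool, called after ">>>" as name([rows], argument=value, ...), one row to a line, values as JSON. jog_arm: Moves the arm, as the interface text tells. Its arguments: {"type":"object","properties":{"plan":{"type":"array"},"grip":{"type":"number"},"squeeze":{"type":"number"}},"required":["plan"]}

```bash
mkdir -p pics
cat > h.py <<'E'
import numpy as np, cv2
from rig import env, vision, close_job, spotter
def shot(cam,fn):
    im,d=vision.get_image(cam); cv2.imwrite('pics/'+fn,im[:,:,::-1]); return im,d
def pts(cam,d,mask=None):
    c=vision.camera_info(cam); R,_=cv2.Rodrigues(np.array(c['rvec'],float)); t=np.array(c['tvec']).ravel()
    v,u=np.nonzero((d>0)&(mask if mask is not None else True))
    z=d[v,u]; P=np.c_[(u-c['cx'])/c['fx']*z,(v-c['cy'])/c['fy']*z,z]
    return (P-t)@R,u,v
E
python3 - <<'E'
from h import *
np.set_printoptions(precision=3,suppress=True)
for c in ['scene','top']:
    im,d=shot(c,c+'0.png')
    for n in ['cabinet','door_handle','lid_handle','lid_pointer','index_mark','beaker','jar','tape','door','lid']:
        r=spotter.trace(c,n)
        for k in r[:1]:
            P,u,v=pts(c,d,k['pixels']); print(c,n,round(k['score'],2),k['rect'],len(P),np.median(P,0) if len(P) else '',P.min(0) if len(P) else '',P.max(0)if len(P) else '')
s=env.observe(); print({k:s[k] for k in s})
E
```

```text
scene cabinet 0.65 [328.5, 143.3, 415.9, 267.8] 6100 [ 0.598 -0.076  0.127] [ 0.519 -0.131  0.001] [0.763 0.148 0.253]
scene door_handle 0.9 [327.6, 209.4, 380.7, 266.9] 2384 [ 0.562 -0.06   0.08 ] [ 0.519 -0.126 -0.004] [0.706 0.13  0.135]
scene lid_handle 0.81 [330.1, 178.0, 417.7, 225.4] 2376 [ 0.623 -0.059  0.14 ] [ 0.569 -0.131  0.015] [0.759 0.14  0.182]
scene lid_pointer 0.83 [333.9, 176.3, 417.6, 223.8] 2359 [ 0.625 -0.06   0.14 ] [ 0.569 -0.13  -0.001] [0.76  0.153 0.182]
scene index_mark 0.52 [337.3, 150.2, 349.8, 162.8] 60 [0.625 0.04  0.234] [0.616 0.037 0.158] [0.754 0.147 0.244]
scene beaker 0.93 [343.6, 300.4, 379.8, 352.8] 1566 [ 0.369 -0.216  0.051] [ 0.344 -0.248 -0.003] [ 0.475 -0.148  0.085]
scene jar 0.55 [235.8, 144.9, 255.1, 186.9] 807 [0.605 0.385 0.08 ] [0.587 0.371 0.002] [0.72  0.583 0.128]
scene tape 0.84 [174.7, 212.5, 195.6, 236.5] 357 [0.354 0.344 0.018] [0.326 0.318 0.001] [0.388 0.382 0.023]
scene door 0.94 [328.2, 200.6, 382.4, 267.3] 2166 [ 0.562 -0.061  0.08 ] [ 0.519 -0.126 -0.001] [0.616 0.06  0.135]
scene lid 0.68 [330.7, 178.6, 418.9, 225.7] 23
[... 808 characters left out ...]
6, 265.7] 347 [0.356 0.347 0.018] [ 0.326  0.318 -0.004] [0.391 0.382 0.025]
top door 0.78 [329.3, 186.6, 380.2, 222.3] 1139 [ 0.562 -0.057  0.086] [ 0.521 -0.126 -0.002] [0.621 0.016 0.137]
{'time_s': 1.1, 'q': array([ 51.55 ,  21.807,  74.335,   0.   ,  83.858, -12.333]), 'qvel': array([-0.032, -0.059,  0.052, -0.025,  0.003,  0.024]), 'joint_efforts': array([ -0.002, -44.832, -23.147,  -0.   ,   0.   ,   0.   ]), 'position': array([0.242, 0.494, 0.231]), 'tool_rot': array([[-0.898,  0.44 , -0.   ],
       [ 0.44 ,  0.898,  0.   ],
       [ 0.   , -0.   , -1.   ]]), 'ft_force': array([ 0.547, -0.239, -0.704]), 'wrist_torque': array([0.09 , 0.032, 0.05 ]), 'grip_width': 0.08524976565621041}
```

Run:
```python
import cv2
for c,(x0,y0,x1,y1) in {'scene':(160,120,480,360),'top':(180,130,440,310)}.items():
    im=cv2.imread(f'pics/{c}0.png')[y0:y1,x0:x1]; im=cv2.resize(im,(800,int(800*im.shape[0]/im.shape[1])),interpolation=cv2.INTER_CUBIC); cv2.imwrite(f'pics/{c}0z.png',im)
```

```text
(no output)
```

View pics/scene0z.png

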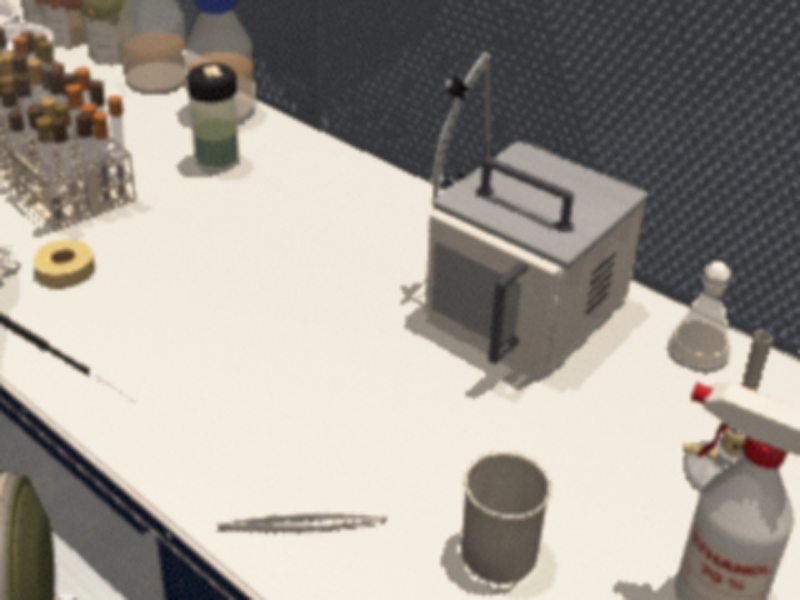

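View pics/top0z.png

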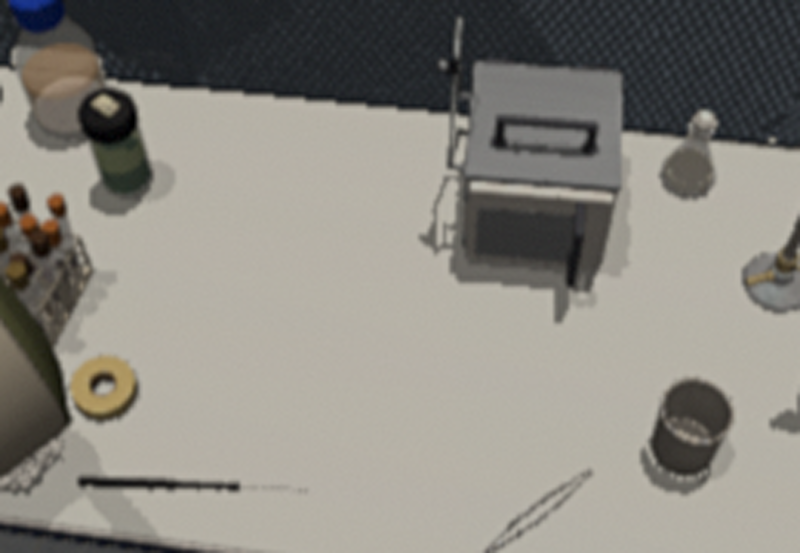

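Run:
```python
from h import *
np.set_printoptions(precision=4,suppress=True)
for c in ['scene','top']:
    im,d=vision.get_image(c)
    P,u,v=pts(c,d)
    near=(P[:,0]>.5)&(P[:,0]<.8)&(P[:,1]>-.17)&(P[:,1]<.1)
    # lid top
    L=near&(abs(P[:,2]-.140)<.006)
    r=cv2.minAreaRect(P[L][:,:2].astype(np.float32)); print(c,'lid',r,cv2.boxPoints(r).tolist(),L.sum())
    B=near&(P[:,2]>.163)&(P[:,2]<.19)&(P[:,1]<0.03)
    r=cv2.minAreaRect(P[B][:,:2].astype(np.float32)); print('bar',r,P[B].mean(0),B.sum(), cv2.boxPoints(r).tolist())
    S=near&(P[:,2]>.195)&(P[:,2]<.3)
    print('scale',S.sum(),P[S].min(0),P[S].max(0))
    D=near&(P[:,2]>.05)&(P[:,2]<.12)&(P[:,0]<.6)
    X=P[D]; print('door',len(X))
    h=X[X[:,0]<np.quantile(X[:,0],.2)]; print(np.quantile(X[:,0],[0,.05,.1,.2,.3,.5,.7]),h.mean(0))
```

```text
scene lid ((0.664413571357727, -0.03350895643234253), (0.26946577429771423, 0.19977989792823792), 88.99759674072266) [[0.562181830406189, -0.16647371649742126], [0.7619311809539795, -0.16996872425079346], [0.7666453123092651, 0.0994558036327362], [0.5668959617614746, 0.1029508113861084]] 2508
bar ((0.6876200437545776, -0.07185426354408264), (0.15313147008419037, 0.19876393675804138), 1.4204386472702026) [ 0.7267 -0.0703  0.1764] 864 [[0.6086142659187317, 0.025599192827939987], [0.6135414242744446, -0.1731036752462387], [0.7666258215904236, -0.16930772364139557], [0.7616986632347107, 0.029395148158073425]]
scale 4025 [ 0.6037 -0.17    0.195 ] [0.7655 0.1    0.2999]
door 1370
[0.5204 0.5246 0.5582 0.5596 0.5605 0.5621 0.5636] [ 0.5457 -0.0437  0.0838]
top lid ((0.6624614000320435, -0.036210909485816956), (0.20239929854869843, 0.2675522565841675), 0.32675448060035706) [[0.56050044298172, 0.09698591381311417], [0.56202632188797, -0.1705619990825653], [0.7644223570823669, -0.16940772533416748], [0.7628964781761169, 0.0981401801109314]] 2019
bar ((0.6894959211349487, -0.07220228761434555), (0.15269583463668823, 0.19935525953769684), 1.8511015176773071) [ 0.7236 -0.0663  0.1764] 500 [[0.6099680662155151, 0.024957124143838882], [0.6164076328277588, -0.174294114112854], [0.7690237760543823, -0.16936169564723969], [0.7625842094421387, 0.029889538884162903]]
scale 2347 [ 0.6027 -0.17    0.195 ] [0.7665 0.0999 0.2999]
door 640
[0.5209 0.5255 0.5588 0.5602 0.561  0.5621 0.5634] [ 0.548  -0.0426  0.0828]
```

Both views show the shut cabinet facing the robot. The handle is at the door's right side, at about (378,250) in the scene picture. The index is high on the scale at about (343,155). A back wall is close behind and contaminates the fits, so I'll crop it out and refine.

Run:
```python
from h import *
np.set_printoptions(precision=4,suppress=True)
for c in ['scene','top']:
    im,d=vision.get_image(c)
    P,u,v=pts(c,d)
    near=(P[:,0]>.5)&(P[:,0]<.745)&(P[:,1]>-.145)&(P[:,1]<.06)
    L=near&(abs(P[:,2]-.140)<.004)&(P[:,1]<.025)
    r=cv2.minAreaRect(P[L][:,:2].astype(np.float32)); print(c,'lid',r,cv2.boxPoints(r).tolist(),L.sum())
    for lo in np.arange(.57,.74,.02):
        X=P[L&(P[:,0]>lo)&(P[:,0]<lo+.02)]; print(' x',lo.round(2),X[:,1].min() if len(X) else 0,X[:,1].max()if len(X) else 0)
    B=near&(P[:,2]>.168)&(P[:,2]<.19)&(P[:,1]<0.02)&(P[:,0]<.68)
    r=cv2.minAreaRect(P[B][:,:2].astype(np.float32)); print('bar',r,np.median(P[B],0),B.sum(),P[B].min(0),P[B].max(0))
    ln=cv2.fitLine(P[B][:,:2].astype(np.float32),cv2.DIST_HUBER,0,.01,.01).ravel(); print('barline',ln)
    S=near&(P[:,2]>.16)&(P[:,1]>.02)&(P[:,0]<.73)
    print('scale',S.sum(),P[S].min(0),P[S].max(0),np.median(P[S],0))
    print(np.c_[P[S],u[S],v[S],im[v[S],u[S]].mean(1)][::1][:70])
    H=near&(P[:,2]>.03)&(P[:,2]<.13)&(P[:,0]<.54)
    X=P[H]; print('handle',len(X),np.median(X,0),X.min(0),X.max(0))
    D=near&(P[:,2]>.02)&(P[:,2]<.12)&(P[:,0]<.58)&(P[:,0]>.55)
    ln=cv2.fitLine(P[D][:,:2].astype(np.float32),cv2.DIST_HUBER,0,.01,.01).ravel(); print('doorline',ln,P[D][:,1].min(),P[D][:,1].max())
```

```text
scene lid ((0.6499155163764954, -0.05072183161973953), (0.1603522151708603, 0.15326295793056488), 2.1342689990997314) [[0.5669411420822144, 0.022870616987347603], [0.5726488828659058, -0.13028600811958313], [0.7328898906707764, -0.12431427836418152], [0.727182149887085, 0.028842344880104065]] 2022
 x 0.57 -0.12993337098766383 0.022255266649005158
 x 0.59 -0.12934460293031716 0.023294500390413954
 x 0.61 -0.12884647747869604 0.02488083583736276
 x 0.63 -0.12794417438802846 0.023927311508358976
 x 0.65 -0.12602420428735336 0.011374807992510259
 x 0.67 -0.1256397266551501 0.02459324226433143
 x 0.69 -0.12586730970225962 0.02484202697738879
 x 0.71 -0.12406788872830336 0.023907053073655885
 x 0.73 -0.11010578448310669 -0.08453551712906891
bar ((0.616204559803009, -0.051956161856651306), (0.010971934534609318, 0.09842279553413391), 3.0858757495880127) [ 0.6156 -0.0542  0.1774] 173 [ 0.6099 -0.1011  0.1682] [ 0.6231 -0.0028  0.1817]
barline [ 0.036  -0.9994  0.6157 -0.0569]
scale 289 [0.5935 0.0372 0.16  ] [0.6852 0.0576 0.2558] [0.6277 0.041  0.2183]
[[  0.6652   0.0428   0.2558 353.     
[... 8642 characters left out ...]
      26.    ]
 [  0.6844   0.0398   0.1616 329.     153.      40.6667]
 [  0.6257   0.0402   0.2215 327.     154.      40.    ]
 [  0.6233   0.0399   0.2198 327.     155.      52.3333]
 [  0.6213   0.0396   0.2177 327.     156.      56.3333]
 [  0.6172   0.0391   0.218  327.     157.      63.6667]
 [  0.6176   0.039    0.2131 327.     158.      73.6667]
 [  0.617    0.0389   0.2094 327.     159.      78.3333]
 [  0.6141   0.0385   0.2083 327.     160.      75.3333]
 [  0.612    0.0382   0.2063 327.     161.      79.    ]]
handle 67 [ 0.5249 -0.0953  0.0942] [ 0.5209 -0.1002  0.0379] [ 0.5368 -0.0906  0.1299]
doorline [ 0.0283 -0.9996  0.5623 -0.0522] -0.12820735667310568 0.02025112345444411
```

```bash
cat >> h.py <<'E'
from scipy.spatial.transform import Rotation as Rr
def rows(poses,p,R,dec=2):
    """poses: list of (p,R) targets per row; returns rounded rows with feedback"""
    out=[];p=np.array(p,float);R=np.array(R,float)
    for tp,tR in poses:
        s=np.round(R.T@(np.array(tp)-p)/.04,dec)+0.; w=np.round(Rr.from_matrix(R.T@tR).as_rotvec()/.15,dec)+0.
        out.append([*map(float,s),*map(float,w)]); p=p+R@(s*.04); R=R@Rr.from_rotvec(w*.15).as_matrix()
    return out,p,R
def down(az,tilt=0,axis=None):
    a=np.radians(az); y=np.array([np.cos(a),np.sin(a),0]); z=np.array([0,0,-1.]); x=np.cross(y,z)
    return np.c_[x,y,z]
def line(p0,R0,p1,R1,n):
    w=Rr.from_matrix(R0.T@R1).as_rotvec()
    return [(p0+(p1-p0)*k/n, R0@Rr.from_rotvec(w*k/n).as_matrix()) for k in range(1,n+1)]
def show(rs):
    for i in range(0,len(rs),10): print([rs[i:i+10]], np.abs(np.array(rs[i:i+10])).max().round(2))
yaw=2.1; c_,s_=np.cos(np.radians(yaw)),np.sin(np.radians(yaw)); ex=np.array([c_,s_,0]); ey=np.array([-s_,c_,0]); ez=np.array([0,0,1.])
Hd=np.array([.526,-.096,.1]); hinge=Hd+.112*ey+.042*ex
E
python3 - <<'E'
from h import *
s=env.observe(); p,R=s['position'],s['tool_rot']
print(hinge)
rs,p,R=rows(line(p,R,np.array([.524,-.096,.20]),down(90+yaw),20),p,R); show(rs); print(p,R)
E
```

```text
[0.5638677  0.01746382 0.1       ]
[[[-0.64, -0.51, 0.04, 0.0, 0.0, -0.16], [-0.63, -0.52, 0.04, 0.0, 0.0, -0.17], [-0.61, -0.54, 0.04, 0.0, 0.0, -0.16], [-0.61, -0.55, 0.04, 0.0, 0.0, -0.17], [-0.58, -0.57, 0.04, 0.0, 0.0, -0.16], [-0.58, -0.58, 0.03, 0.0, 0.0, -0.17], [-0.56, -0.6, 0.04, 0.0, 0.0, -0.16], [-0.54, -0.6, 0.04, 0.0, 0.0, -0.16], [-0.53, -0.63, 0.04, 0.0, 0.0, -0.17], [-0.52, -0.63, 0.04, 0.0, 0.0, -0.16]]] 0.64
[[[-0.49, -0.65, 0.04, 0.0, 0.0, -0.17], [-0.49, -0.66, 0.04, 0.0, 0.0, -0.16], [-0.46, -0.67, 0.04, 0.0, 0.0, -0.16], [-0.45, -0.68, 0.04, 0.0, 0.0, -0.17], [-0.43, -0.7, 0.04, 0.0, 0.0, -0.16], [-0.42, -0.7, 0.04, 0.0, 0.0, -0.17], [-0.39, -0.72, 0.04, 0.0, 0.0, -0.16], [-0.38, -0.72, 0.03, 0.0, 0.0, -0.17], [-0.36, -0.73, 0.04, 0.0, 0.0, -0.16], [-0.35, -0.75, 0.04, 0.0, 0.0, -0.16]]] 0.75
[ 0.52407606 -0.09619482  0.2001041 ] [[-9.99346917e-01 -3.61350011e-02 -2.16495622e-05]
 [-3.61350018e-02  9.99346917e-01  2.89606673e-05]
 [ 2.05889295e-05  2.97240606e-05 -9.99999999e-01]]
```

>>> jog_arm([
  [[-0.64,-0.51,0.04,0,0,-0.16],[-0.63,-0.52,0.04,0,0,-0.17],[-0.61,-0.54,0.04,0,0,-0.16],[-0.61,-0.55,0.04,0,0,-0.17],[-0.58,-0.57,0.04,0,0,-0.16],[-0.58,-0.58,0.03,0,0,-0.17],[-0.56,-0.6,0.04,0,0,-0.16],[-0.54,-0.6,0.04,0,0,-0.16],[-0.53,-0.63,0.04,0,0,-0.17],[-0.52,-0.63,0.04,0,0,-0.16]],
], grip=0.2, squeeze=40)

```text
time_s: 2.3
position: [0.3837, 0.1977, 0.2158]
tool_rot: [[-0.978, 0.207, 0.0], [0.207, 0.978, 0.0], [-0.0, 0.0, -1.0]]
ft_force: [0.2, 0.4, -0.2]
grip_width: 0.0514
```

>>> jog_arm([
  [[-0.49,-0.65,0.04,0,0,-0.17],[-0.49,-0.66,0.04,0,0,-0.16],[-0.46,-0.67,0.04,0,0,-0.16],[-0.45,-0.68,0.04,0,0,-0.17],[-0.43,-0.7,0.04,0,0,-0.16],[-0.42,-0.7,0.04,0,0,-0.17],[-0.39,-0.72,0.04,0,0,-0.16],[-0.38,-0.72,0.03,0,0,-0.17],[-0.36,-0.73,0.04,0,0,-0.16],[-0.35,-0.75,0.04,0,0,-0.16]],
])

```text
time_s: 3.3
position: [0.5246, -0.0975, 0.2001]
tool_rot: [[-0.999, -0.037, 0.0], [-0.037, 0.999, -0.0], [-0.0, -0.0, -1.0]]
ft_force: [0.0, 0.3, 0.9]
grip_width: 0.0514
```

Run:
```python
from h import *
np.set_printoptions(precision=4,suppress=True)
s=env.observe();print(s['time_s'],s['position'])
im,d=shot('wrist','w1.png')
P,u,v=pts('wrist',d)
n=(P[:,0]>.5)&(P[:,0]<.545)&(P[:,1]>-.13)&(P[:,1]<-.06)&(P[:,2]<.135)&(P[:,2]>.03)
print(n.sum())
for lo in np.arange(.03,.13,.01):
    X=P[n&(P[:,2]>lo)&(P[:,2]<lo+.01)]
    if len(X): print(lo.round(2),len(X),X.min(0),X.max(0),X.mean(0))
```

```text
3.3 [ 0.5246 -0.0975  0.2001]
592
0.03 12 [ 0.5262 -0.1021  0.0344] [ 0.5291 -0.0935  0.0396] [ 0.5271 -0.0977  0.0369]
0.04 24 [ 0.5257 -0.1021  0.0404] [ 0.5286 -0.0936  0.0499] [ 0.5269 -0.0983  0.0454]
0.05 23 [ 0.5257 -0.102   0.0513] [ 0.5301 -0.093   0.0598] [ 0.5269 -0.098   0.0558]
0.06 30 [ 0.526  -0.102   0.0605] [ 0.5296 -0.0931  0.0697] [ 0.5271 -0.0979  0.0654]
0.07 29 [ 0.5257 -0.1028  0.0705] [ 0.5312 -0.0934  0.0798] [ 0.5271 -0.0982  0.0756]
0.08 34 [ 0.5258 -0.1028  0.0802] [ 0.5309 -0.0936  0.0891] [ 0.5272 -0.0983  0.085 ]
0.09 40 [ 0.5258 -0.1028  0.0901] [ 0.5306 -0.093   0.0998] [ 0.5271 -0.098   0.095 ]
0.1 46 [ 0.5258 -0.1028  0.1001] [ 0.5305 -0.0933  0.1098] [ 0.5273 -0.0984  0.105 ]
0.11 48 [ 0.5257 -0.1027  0.1105] [ 0.5302 -0.0936  0.12  ] [ 0.5271 -0.0983  0.1151]
0.12 306 [ 0.5258 -0.1026  0.12  ] [ 0.5449 -0.0924  0.1292] [ 0.5349 -0.0977  0.1262]
```

View pics/w1.png

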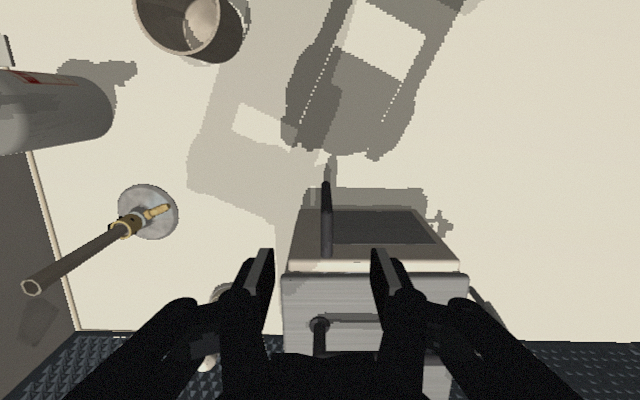

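The wrist view shows the upright handle at about (327,220), between the open fingers at 265 and 375. It measures about (0.528, -0.097), which agrees with the other views.

>>> jog_arm([
  [[-0.04,0,0.6,0,0,0],[-0.04,0,0.6,0,0,0],[0,0,0.6,0,0,0],[0,0,0.6,0,0,0],[0,0,0.55,0,0,0]],
])

```text
time_s: 3.85
position: [0.5272, -0.0959, 0.0811]
tool_rot: [[-0.999, -0.036, -0.0], [-0.036, 0.999, 0.0], [0.0, 0.0, -1.0]]
ft_force: [0.3, 0.4, -0.2]
grip_width: 0.0514
```

>>> jog_arm([
  [[0,0,0,0,0,0],[0,0,0,0,0,0],[0,0,0,0,0,0],[0,0,0,0,0,0],[0,0,0,0,0,0]],
], grip=-1)

```text
time_s: 4.35
position: [0.5283, -0.0941, 0.0834]
tool_rot: [[-0.999, -0.036, 0.003], [-0.036, 0.999, 0.003], [-0.003, 0.003, -1.0]]
ft_force: [5.0, 11.6, -1.8]
grip_width: 0.0088
```

Run:
```python
from h import *
s=env.observe();p,R=s['position'],s['tool_rot'];print(s['time_s'],p,s['ft_force'],s['grip_width'])
im,d=shot('wrist','w2.png')
Hd=np.array([.528,-.097,0]); hinge=Hd+.112*ey+.042*ex
p0=np.array([.528,-.0972,p[2]]);r=p0-hinge; 
N=16; tot=1.42
poses=[]
for k in range(1,N+1):
    a=tot*k/N; poses.append((hinge+Rr.from_rotvec([0,0,-a]).apply(r), Rr.from_rotvec([0,0,-a]).as_matrix()@R))
rs,_,_=rows(poses,p0,R); show(rs); print(hinge,poses[-1][0])
```

```text
4.35 [ 0.5283494  -0.09412263  0.08336075] [ 4.95863642 11.60914313 -1.80486804] 0.008754572239763295
[[[0.24, 0.1, 0.0, 0.0, 0.0, 0.59], [0.25, 0.11, 0.0, 0.0, 0.0, 0.59], [0.24, 0.1, 0.0, 0.01, -0.01, 0.59], [0.25, 0.11, 0.0, 0.0, 0.0, 0.6], [0.24, 0.1, 0.0, 0.0, 0.0, 0.59], [0.25, 0.1, 0.0, 0.0, 0.0, 0.59], [0.24, 0.11, 0.0, 0.0, 0.0, 0.59], [0.25, 0.1, 0.0, 0.01, 0.0, 0.59], [0.24, 0.11, -0.01, 0.0, 0.0, 0.59], [0.24, 0.1, 0.0, 0.0, -0.01, 0.6]]] 0.6
[[[0.25, 0.1, 0.0, 0.0, 0.0, 0.59], [0.24, 0.11, 0.0, 0.0, 0.0, 0.59], [0.25, 0.1, 0.0, 0.01, 0.0, 0.59], [0.24, 0.11, 0.0, 0.0, 0.0, 0.59], [0.25, 0.1, 0.0, 0.0, 0.0, 0.59], [0.24, 0.1, 0.0, 0.0, -0.01, 0.6]]] 0.6
[0.5658677  0.01646382 0.        ] [0.44780507 0.03682658 0.08336075]
```

View pics/w2.png

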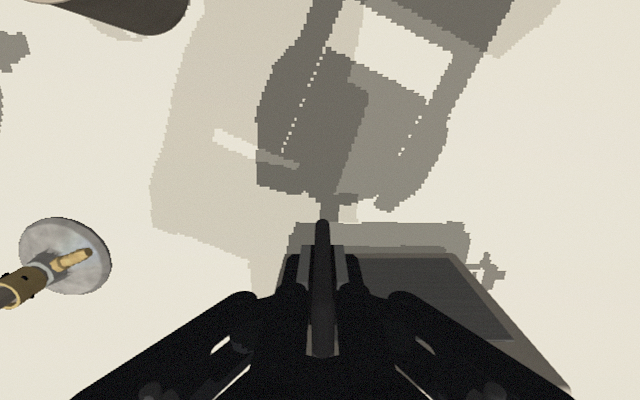

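The bar sits between the pads at about (322,290), with 9 mm opening. I'll swing the door in two parts.

>>> jog_arm([
  [[0.24,0.13,0,0,0,0.59],[0.25,0.13,0,0,0,0.59],[0.24,0.1,0,0,0,0.59],[0.25,0.11,0,0,0,0.6],[0.24,0.1,0,0,0,0.59],[0.25,0.1,0,0,0,0.59]],
])

```text
time_s: 5.0
position: [0.4759, -0.0589, 0.0834]
tool_rot: [[-0.877, 0.48, 0.005], [0.48, 0.877, -0.0], [-0.004, 0.002, -1.0]]
ft_force: [9.3, 4.5, -6.4]
grip_width: 0.0088
```

>>> jog_arm([
  [[0.24,0.11,0,0,0,0.59],[0.25,0.1,0,0,0,0.59],[0.24,0.11,0,0,0,0.59],[0.24,0.1,0,0,0,0.6],[0.25,0.1,0,0,0,0.59],[0.24,0.11,0,0,0,0.59],[0.25,0.1,0,0,0,0.59],[0.24,0.11,0,0,0,0.59],[0.25,0.1,0,0,0,0.59],[0.24,0.1,0,0,0,0.6]],
])

```text
time_s: 6.0
position: [0.4485, 0.0399, 0.0834]
tool_rot: [[-0.182, 0.983, 0.004], [0.983, 0.182, -0.001], [-0.002, 0.004, -1.0]]
ft_force: [6.8, -2.1, -6.0]
grip_width: 0.009
```

>>> jog_arm([
  [[0.1,0.04,0,0,0,0.2],[0,0,0,0,0,0],[0,0,0,0,0,0],[0,0,0,0,0,0]],
])

```text
time_s: 6.4
position: [0.4491, 0.0436, 0.0833]
tool_rot: [[-0.156, 0.988, 0.004], [0.988, 0.156, -0.001], [-0.001, 0.004, -1.0]]
ft_force: [4.4, -0.0, 7.4]
grip_width: 0.0089
```

Run:
```python
from h import *
im,d=shot('top','t2.png'); P,u,v=pts('top',d)
n=(P[:,0]>.4)&(P[:,0]<.56)&(P[:,1]>-.04)&(P[:,1]<.06)&(P[:,2]>.122)&(P[:,2]<.136)
print(cv2.fitLine(P[n][:,:2].astype(np.float32),cv2.DIST_HUBER,0,.01,.01).ravel(),n.sum())
cv2.imwrite('pics/t2z.png',cv2.resize(im[130:310,180:440,::-1],(800,554)))
```

```text
[0.99785525 0.06545922 0.45921135 0.00201713] 127
```

View pics/t2z.png

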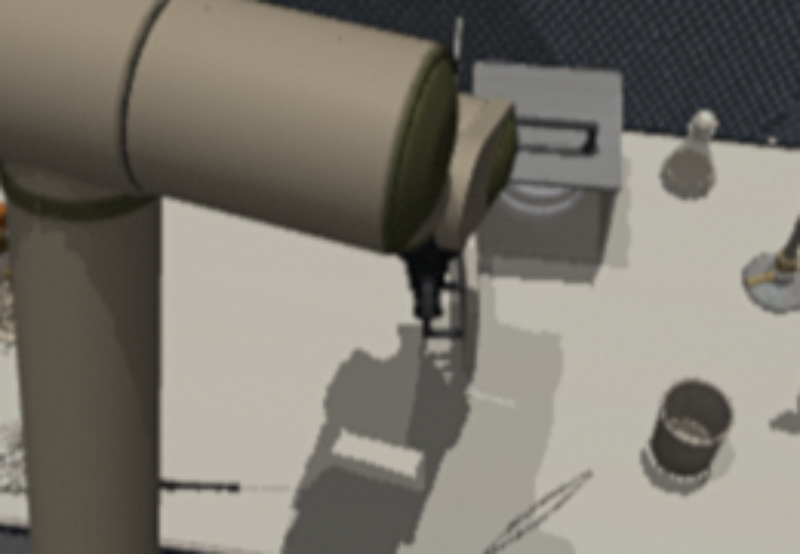

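The door is wide open, at about 83° by the tool angle. I'll release it, rise, and head for the lid bar.

>>> jog_arm([
  [[0,0,0,0,0,0],[0,0,0,0,0,0],[0,0,0,0,0,0]],
], grip=0.2)

```text
time_s: 6.75
position: [0.4472, 0.0441, 0.0819]
tool_rot: [[-0.156, 0.988, -0.001], [0.988, 0.156, 0.0], [0.0, -0.001, -1.0]]
ft_force: [-0.7, 0.8, -0.2]
grip_width: 0.0509
```

>>> jog_arm([
  [[0,0,-0.5,0,0,0],[0,0,-0.9,0,0,0],[0,0,-1,0,0,0],[0,0,-1,0,0,0],[0,0,-0.9,0,0,0]],
])

```text
time_s: 7.25
position: [0.4472, 0.0442, 0.2559]
tool_rot: [[-0.156, 0.988, -0.0], [0.988, 0.156, 0.0], [0.0, -0.0, -1.0]]
ft_force: [0.8, -0.5, -0.0]
grip_width: 0.0509
```

Run:
```python
from h import *
s=env.observe(); p,R=s['position'],s['tool_rot'];print(p,s['time_s'])
rs,p,R=rows(line(p,R,np.array([.617,-.0535,.215]),down(yaw),10),p,R); show(rs); print(p)
```

```text
[0.44723898 0.04415044 0.25590179] 7.25
[[[-0.31, 0.38, 0.1, 0.0, 0.0, 0.08], [-0.3, 0.39, 0.1, 0.0, 0.0, 0.08], [-0.3, 0.38, 0.11, 0.0, 0.0, 0.08], [-0.29, 0.4, 0.1, 0.0, 0.0, 0.08], [-0.29, 0.39, 0.1, 0.0, 0.0, 0.08], [-0.28, 0.4, 0.1, 0.0, 0.0, 0.08], [-0.28, 0.4, 0.11, 0.0, 0.0, 0.08], [-0.28, 0.41, 0.1, 0.0, 0.0, 0.08], [-0.27, 0.41, 0.1, 0.0, 0.0, 0.08], [-0.26, 0.41, 0.1, 0.0, 0.0, 0.08]]] 0.41
[ 0.61702078 -0.05343151  0.21505899]
```

Run:
```python
from h import *
s=env.observe(); p,R=s['position'],s['tool_rot']; c=vision.camera_info('wrist'); Rc,_=cv2.Rodrigues(np.array(c['rvec'],float)); C=-Rc.T@np.ravel(c['tvec'])
print('cam in tool',R.T@(C-p), 'axis in tool',R.T@Rc[2], s['q'])
```

```text
cam in tool [ 0.08189065  0.00086626 -0.1421599 ] axis in tool [-3.19943560e-01 -8.91399030e-06  9.47436604e-01] [-9.51868000e+00  1.05251685e+01  8.64368299e+01  4.70005414e-04
  8.30511867e+01 -1.84942118e+01]
```

>>> jog_arm([
  [[-0.33,0.38,0.1,0,0,0.08],[-0.33,0.39,0.1,0,0,0.08],[-0.32,0.38,0.1,0,0,0.08],[-0.32,0.4,0.1,0,0,0.08],[-0.32,0.39,0.1,0,0,0.08],[-0.31,0.4,0.1,0,0,0.08],[-0.31,0.4,0.1,0,0,0.08],[-0.3,0.4,0.1,0,0,0.08],[-0.3,0.4,0.1,0,0,0.08],[-0.29,0.4,0.1,0,0,0.08]],
])

```text
time_s: 8.25
position: [0.6177, -0.0648, 0.2134]
tool_rot: [[-0.036, 0.999, -0.002], [0.999, 0.036, 0.0], [0.001, -0.002, -1.0]]
ft_force: [-0.1, -0.6, -0.2]
grip_width: 0.0515
```

Run:
```python
from h import *
np.set_printoptions(precision=4,suppress=True)
s=env.observe();print(s['position'],s['time_s'])
im,d=shot('wrist','w3.png')
P,u,v=pts('wrist',d)
n=(P[:,0]>.59)&(P[:,0]<.64)&(P[:,1]>-.11)&(P[:,1]<.01)&(P[:,2]<.19)&(P[:,2]>.165)
X=P[n];print(n.sum(),X.min(0),X.max(0),np.median(X,0)); print(cv2.fitLine(X[:,:2].astype(np.float32),cv2.DIST_HUBER,0,.01,.01).ravel())
im,d=vision.get_image('top');P,u,v=pts('top',d)
n=(P[:,0]>.38)&(P[:,0]<.56)&(P[:,1]>-.04)&(P[:,1]<.03)&(P[:,2]>.12)&(P[:,2]<.136)
X=P[n];print('door top',n.sum(),cv2.fitLine(X[:,:2].astype(np.float32),cv2.DIST_HUBER,0,.01,.01).ravel(),X[:,0].min())
for k in ['index_mark','lid_pointer']:
  for r in spotter.trace('wrist',k)[:2]: print(k,r['score'],r['rect'])
```

```text
[ 0.6177 -0.0648  0.2134] 8.25
2173 [ 0.6155 -0.1027  0.1652] [ 0.629  -0.0035  0.18  ] [ 0.6219 -0.0466  0.1774]
[ 0.0396 -0.9992  0.6219 -0.047 ]
door top 193 [0.9883 0.1523 0.4863 0.0072] 0.42339590594523613
index_mark 0.64 [332.2, 1.0, 398.7, 50.7]
lid_pointer 0.64 [263.2, 70.9, 485.5, 283.1]
```

View pics/w3.png

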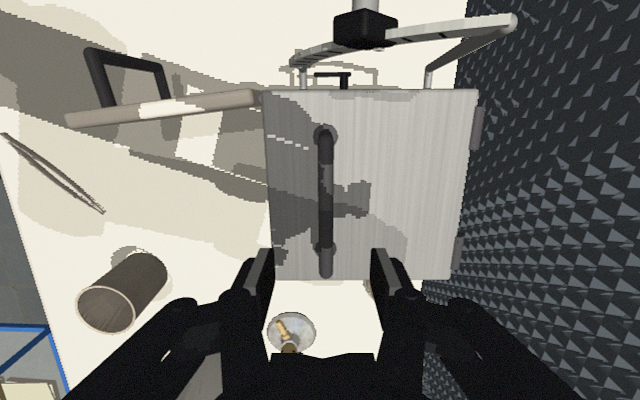

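The wrist view shows the lid bar at about (325,200) between the fingers, the index clamp at (365,28), the pointer at (338,80), and the door still open at left. Its line gives 1.45 rad. I'll descend and grip.

>>> jog_arm([
  [[0,0.02,0.3,0,0,0],[0,0.02,0.5,0,0,0],[0,0,0.45,0,0,0],[0,0,0.18,0,0,0]],
])

```text
time_s: 8.85
position: [0.6178, -0.0635, 0.1549]
tool_rot: [[-0.037, 0.999, -0.003], [0.999, 0.037, 0.001], [0.001, -0.003, -1.0]]
ft_force: [0.5, 0.6, 0.2]
grip_width: 0.0517
```

>>> jog_arm([
  [[0,0,0,0,0,0],[0,0,0,0,0,0],[0,0,0,0,0,0],[0,0,0,0,0,0],[0,0,0,0,0,0]],
], grip=-1, squeeze=50)

```text
time_s: 9.35
position: [0.6199, -0.0643, 0.158]
tool_rot: [[-0.037, 0.999, 0.003], [0.999, 0.037, -0.0], [-0.001, 0.003, -1.0]]
ft_force: [3.0, 1.4, 3.6]
grip_width: 0.0084
```

Run:
```python
from h import *
np.set_printoptions(precision=4,suppress=True)
s=env.observe();p,R=s['position'],s['tool_rot'];print(p,R,s['time_s'],s['ft_force'],s['grip_width'])
im,d=shot('wrist','w4.png')
r=spotter.trace('wrist','index_mark')
P,u,v=pts('wrist',d)
hy=lambda y:(.725-.037*(y+.05))
for k in r[:1]:
    print(k['score'],k['rect']); X,uu,vv=pts('wrist',d,k['pixels']); X=X[(X[:,2]>.2)]; 
    a=np.arctan2(X[:,2]-.135,.722-X[:,0]); print(X.min(0),X.max(0),np.median(X,0),np.quantile(a,[.05,.25,.5,.75,.95]))
# lift plan: grasp point g = bar centre; tilt tool half
g=p+R[:,2]*-.019; print('grasp',g)
```

```text
[ 0.6199 -0.0643  0.158 ] [[-0.0367  0.9993  0.003 ]
 [ 0.9993  0.0367 -0.0004]
 [-0.0006  0.003  -1.    ]] 9.35 [2.967  1.3925 3.5575] 0.008439732096891667
0.97 [356.4, 0.9, 445.0, 17.9]
[0.6232 0.037  0.2121] [0.6426 0.04   0.2313] [0.6342 0.0379 0.2263] [0.7628 0.7799 0.8005 0.8202 0.8491]
grasp [ 0.6198 -0.0643  0.177 ]
```

View pics/w4.png

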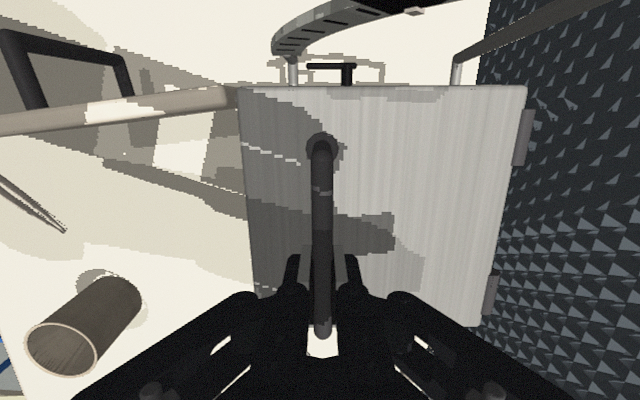

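Run:
```python
import numpy as np
r=np.hypot(.108,.040);b=np.arctan2(.040,.108)
f=lambda t:np.array([-r*np.cos(b+t),r*np.sin(b+t)])
th=np.linspace(0,.74,19); acc=np.zeros(2);o=[]
for a in th[1:]:
    s=np.round((f(a)-f(0)-acc)/.04,2);acc+=s*.04;o.append([0,float(s[0]),float(-s[1]),0,0,0])
print(o[:9]);print(o[9:]);print(acc)
print([(t,(f(t)-f(0)).round(4)) for t in (.6,.7,.75,.8,.85)])
```

```text
[[0, 0.04, -0.11, 0, 0, 0], [0, 0.05, -0.11, 0, 0, 0], [0, 0.05, -0.1, 0, 0, 0], [0, 0.06, -0.11, 0, 0, 0], [0, 0.06, -0.1, 0, 0, 0], [0, 0.07, -0.1, 0, 0, 0], [0, 0.06, -0.1, 0, 0, 0], [0, 0.08, -0.09, 0, 0, 0], [0, 0.07, -0.09, 0, 0, 0]]
[[0, 0.08, -0.09, 0, 0, 0], [0, 0.09, -0.08, 0, 0, 0], [0, 0.09, -0.08, 0, 0, 0], [0, 0.09, -0.08, 0, 0, 0], [0, 0.09, -0.07, 0, 0, 0], [0, 0.1, -0.07, 0, 0, 0], [0, 0.09, -0.06, 0, 0, 0], [0, 0.11, -0.06, 0, 0, 0], [0, 0.1, -0.06, 0, 0, 0]]
[0.0552 0.0624]
[(0.6, array([0.0414, 0.054 ])), (0.7, array([0.0512, 0.0602])), (0.75, array([0.0562, 0.0629])), (0.8, array([0.0614, 0.0653])), (0.85, array([0.0668, 0.0675]))]
```

>>> jog_arm([
  [[0,0.04,-0.11,0,0,0],[0,0.05,-0.11,0,0,0],[0,0.05,-0.1,0,0,0],[0,0.06,-0.11,0,0,0],[0,0.06,-0.1,0,0,0],[0,0.07,-0.1,0,0,0],[0,0.06,-0.1,0,0,0],[0,0.08,-0.09,0,0,0],[0,0.07,-0.09,0,0,0]],
])

```text
time_s: 10.35
position: [0.6398, -0.0634, 0.1938]
tool_rot: [[-0.036, 0.999, -0.003], [0.999, 0.036, 0.0], [0.0, -0.003, -1.0]]
ft_force: [-7.1, -1.2, -7.3]
grip_width: 0.0081
```

Run:
```python
from h import *
s=env.observe();p,R=s['position'],s['tool_rot'];print(p,s['time_s'],s['ft_force'],s['wrist_torque'],s['grip_width'])
shot('wrist','w5.png')
```

```text
[ 0.63983889 -0.063435    0.19379841] 10.35 [-7.08238875 -1.16217496 -7.31240507] [-0.08444575  1.46131669  0.0296334 ] 0.008096735484894913
```

View pics/w5.png

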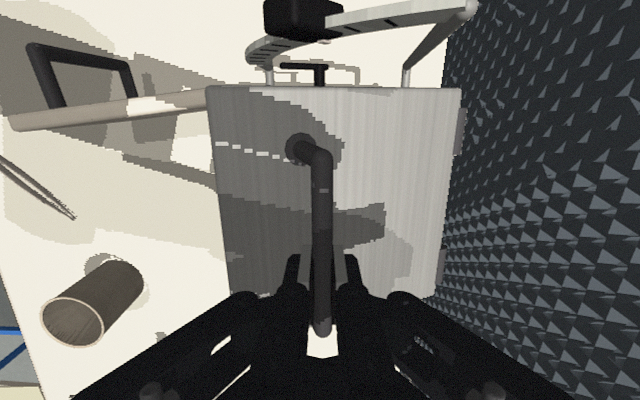

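The lid is rising in the grip: it has tilted, with the pointer at (320,70) and the clamp at (303,18). I'll continue.

>>> jog_arm([
  [[0,0.08,-0.09,0,0,0],[0,0.09,-0.08,0,0,0],[0,0.09,-0.08,0,0,0],[0,0.09,-0.08,0,0,0],[0,0.09,-0.07,0,0,0],[0,0.1,-0.07,0,0,0],[0,0.09,-0.06,0,0,0],[0,0.11,-0.06,0,0,0],[0,0.1,-0.06,0,0,0],[0,0,0,0,0,0]],
])

```text
time_s: 11.4
position: [0.6735, -0.0621, 0.2228]
tool_rot: [[-0.037, 0.999, 0.001], [0.999, 0.037, -0.001], [-0.001, 0.001, -1.0]]
ft_force: [-14.5, 0.5, 9.4]
grip_width: 0.0084
```

Run:
```python
from h import *
np.set_printoptions(precision=4,suppress=True)
s=env.observe();p,R=s['position'],s['tool_rot'];print(p,s['time_s'],s['ft_force'],s['wrist_torque'],s['grip_width'])
shot('wrist','w6.png')
for c in ['scene','top','wrist']:
    im,d=shot(c,c+'6.png')
    for n in ['index_mark']:
        r=spotter.trace(c,n)
        for k in r[:1]:
            X,_,_=pts(c,d,k['pixels']);X=X[(X[:,2]>.19)&(X[:,1]<.05)]; a=np.arctan2(X[:,2]-.135,.7237-X[:,0]); print(c,n,k['score'],k['rect'],len(X),X.mean(0),np.quantile(a,[.05,.25,.5,.75,.95]))
    # lid plane
    P,u,v=pts(c,d)
    m=(P[:,0]>.6)&(P[:,0]<.725)&(P[:,1]>-.125)&(P[:,1]<.02)&(P[:,2]>.145)&(P[:,2]<.27)
    X=P[m]; th=np.arctan2(X[:,2]-.135,.7275-.037*(X[:,1]+.064)-X[:,0])
    h,e=np.histogram(th,bins=np.arange(.4,1.2,.02)); print(c,dict(zip(e.round(2).tolist(),h.tolist())))
    # ransac-ish plane fit
    rng=np.random.default_rng(0);best=None
    for _ in range(300):
        q=X[rng.choice(len(X),3,False)]; nn=np.cross(q[1]-q[0],q[2]-q[0]); l=np.linalg.norm(nn)
        if l<1e-6: continue
        nn/=l
        if abs(nn@ey)>.08: continue
        ok=abs((X-q[0])@nn)<.0015
        if best is None or ok.sum()>best.sum(): best=ok
    Y=X[best];cen=Y.mean(0);nn=np.linalg.svd(Y-cen)[2][2]; nn*=np.sign(nn[2]); 
    print('plane',best.sum(),nn,'angle',np.arctan2(nn@ex,nn[2]), 'hinge off', (np.array([.7275,-.064,.135])-cen)@nn)
```

```text
[ 0.6735 -0.0621  0.2228] 11.4 [-14.467    0.5483   9.446 ] [0.1394 2.4782 0.0216] 0.008351293923994006<stdin>:10: RuntimeWarning: Mean of empty slice.
  ret = um.true_divide(
Traceback (most recent call last):
IndexError: index -1 is out of bounds for axis 0 with size 0
```

View pics/w6.png

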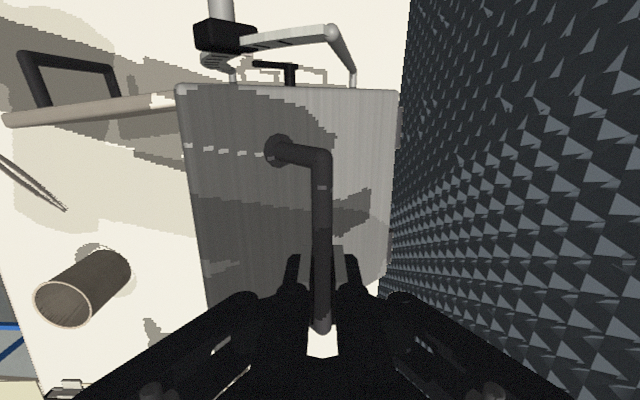

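```bash
cat > meas.py <<'E'
from h import *
import sys
np.set_printoptions(precision=4,suppress=True)
tag=sys.argv[1]
s=env.observe();p,R=s['position'],s['tool_rot'];print(p,s['time_s'],s['ft_force'],s['grip_width'])
for c in ['scene','wrist']:
    im,d=shot(c,c+tag+'.png')
    for n in ['index_mark']:
        r=spotter.trace(c,n)
        for k in r[:1]:
            X,_,_=pts(c,d,k['pixels']);X=X[(X[:,2]>.19)&(X[:,1]<.06)&(X[:,1]>.02)]; 
            if len(X)<5: print(c,'none',k['rect']);continue
            a=np.arctan2(X[:,2]-.135,.7237-X[:,0]); print(c,n,k['score'],k['rect'],len(X),X.mean(0),np.quantile(a,[.05,.25,.5,.75,.95]))
    P,u,v=pts(c,d)
    m=(P[:,0]>.58)&(P[:,0]<.725)&(P[:,1]>-.125)&(P[:,1]<.02)&(P[:,2]>.145)&(P[:,2]<.27)
    X=P[m]; print(len(X))
    rng=np.random.default_rng(0);best=None
    for _ in range(600):
        q=X[rng.choice(len(X),3,False)]; nn=np.cross(q[1]-q[0],q[2]-q[0]); l=np.linalg.norm(nn)
        if l<1e-6: continue
        nn/=l
        if abs(nn@ey)>.08: continue
        ok=abs((X-q[0])@nn)<.0015
        if best is None or ok.sum()>best.sum(): best=ok
    Y=X[best];cen=Y.mean(0);nn=np.linalg.svd(Y-cen,full_matrices=False)[2][2]; nn*=np.sign(nn[2]); 
    print('plane',best.sum(),nn,'angle',np.arctan2(nn@ex,nn[2]),'hinge off',(np.array([.7275,-.064,.135])-cen)@nn)
E
python3 meas.py 7
python3 -c "
import cv2
im=cv2.imread('pics/scene7.png')[120:270,300:440];cv2.imwrite('pics/scene7z.png',cv2.resize(im,(560,600),interpolation=cv2.INTER_CUBIC))
im=cv2.imread('pics/wrist7.png')[0:130,150:410];cv2.imwrite('pics/wrist7z.png',cv2.resize(im,(800,400),interpolation=cv2.INTER_CUBIC))"
```

```text
[ 0.6733 -0.0621  0.2227] 11.55 [-14.7318   0.8951   8.7675] 0.008035101968389333
scene index_mark 0.62 [337.3, 148.7, 348.9, 162.9] 46 [0.6242 0.0427 0.2345] [0.7366 0.7622 0.7877 0.8103 0.8327]
1092
plane 481 [0.6632 0.0267 0.7479] angle 0.7258454162437683 hinge off 0.0051976542240272545
wrist index_mark 0.61 [193.9, 0.0, 257.0, 57.9] 2339 [0.6319 0.044  0.2355] [0.7708 0.8148 0.8394 0.854  0.8611]
40044
plane 30253 [0.6581 0.0284 0.7524] angle 0.719038863042155 hinge off -0.005990011652396258
```

View pics/wrist7z.png

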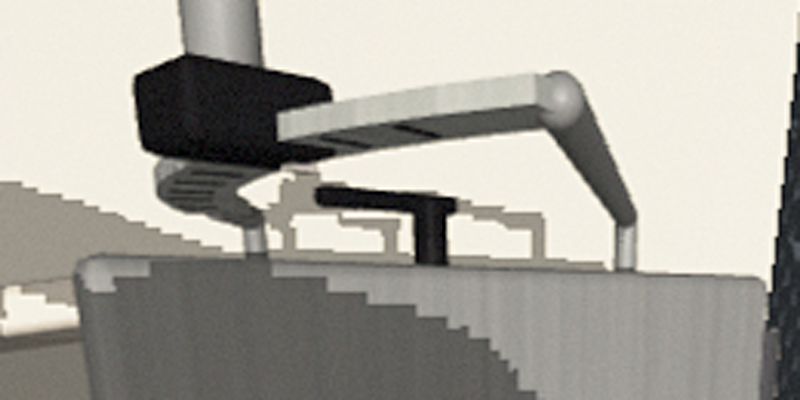

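View pics/scene7z.png

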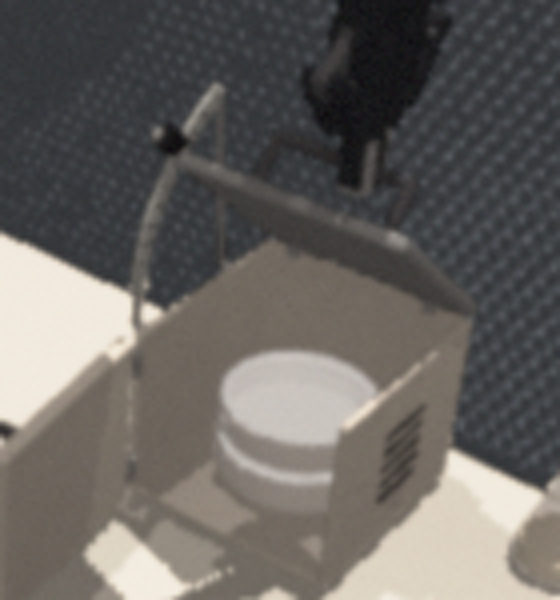

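The wrist view shows the pointer at about (245,65) in the full frame and the clamp at (225,38). The lid plane fit gives 0.72 rad and the clamp about 0.79. I'll go up another 0.065 rad or so and measure again.

>>> jog_arm([
  [[0,0.05,-0.05,0,0,0],[0,0.05,-0.05,0,0,0],[0,0.05,-0.03,0,0,0],[0,0,0,0,0,0],[0,0,0,0,0,0],[0,0,0,0,0,0]],
])

```text
time_s: 12.35
position: [0.6796, -0.0618, 0.2263]
tool_rot: [[-0.037, 0.999, -0.0], [0.999, 0.037, -0.0], [-0.0, -0.0, -1.0]]
ft_force: [-8.2, 0.9, 0.5]
grip_width: 0.0077
```

```bash
cat > meas2.py <<'E'
exec(open('meas.py').read())
k=spotter.trace('wrist','index_mark')[0]; X,u,v=pts('wrist',d,k['pixels']); 
lum=im[v,u].mean(1); rad=np.hypot(X[:,2]-.135,.7237-X[:,0]); ok=(X[:,1]>.03)&(X[:,1]<.056)&(lum<60)&(rad>.11)&(rad<.15); X=X[ok]
a=np.arctan2(X[:,2]-.135,.7237-X[:,0]); print('block n',len(X),'rad',np.quantile(rad[ok],[.02,.5,.98]),'ang',np.quantile(a,[.01,.02,.05,.5,.95,.98,.99]),'y',np.quantile(X[:,1],[.02,.98]))
# orientation from planes
rem=X.copy()
for it in range(3):
    if len(rem)<60: break
    rng=np.random.default_rng(1);best=None
    for _ in range(400):
        q=rem[rng.choice(len(rem),3,False)]; nn=np.cross(q[1]-q[0],q[2]-q[0]); l=np.linalg.norm(nn)
        if l<1e-7: continue
        nn/=l; okk=abs((rem-q[0])@nn)<.0008
        if best is None or okk.sum()>best.sum(): best=okk
    Y=rem[best]; nn=np.linalg.svd(Y-Y.mean(0),full_matrices=False)[2][2]; nn*=np.sign(nn[2]+1e-9)
    print(' blockplane',len(Y),nn,'ang(x/z)',np.arctan2(nn@ex,nn[2]),'mean ang',np.arctan2(Y.mean(0)[2]-.135,.7237-Y.mean(0)[0])); rem=rem[~best]
E
python3 meas2.py 8
python3 -c "
import cv2
im=cv2.imread('pics/wrist8.png')[0:130,110:370];cv2.imwrite('pics/wrist8z.png',cv2.resize(im,(800,400),interpolation=cv2.INTER_CUBIC))"
```

```text
[ 0.6796 -0.0618  0.2263] 12.35 [-8.2294  0.9124  0.4788] 0.007666913120307039
scene none [236.2, 142.4, 254.5, 188.1]
1278
plane 695 [0.7069 0.0293 0.7067] angle 0.7859005205591786 hinge off 0.005050633995717724
wrist index_mark 0.65 [182.9, 0.0, 244.3, 60.5] 2220 [0.6319 0.0445 0.2356] [0.774  0.8163 0.8378 0.8534 0.8606]
38172
plane 29106 [0.7034 0.0303 0.7101] angle 0.7811205898682227 hinge off -0.006118117880502958
block n 1574 rad [0.1245 0.1381 0.1435] ang [0.7582 0.7624 0.7714 0.8491 0.8614 0.8636 0.8649] y [0.0375 0.0471]
 blockplane 767 [ 0.7032 -0.0116  0.7109] ang(x/z) 0.779347028885922 mean ang 0.8542777394628334
 blockplane 349 [-0.6771 -0.0342  0.7351] ang(x/z) -0.7449498653838045 mean ang 0.8048583252532415
 blockplane 256 [ 0.0671 -0.9972  0.0315] ang(x/z) 0.7690503459524499 mean ang 0.8135196490685045
```

View pics/wrist8z.png

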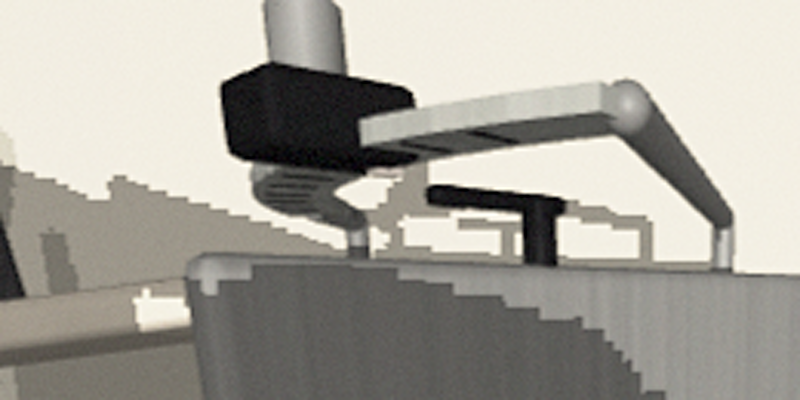

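The lid plane reads 0.781 to 0.786. The clamp's upper face reads 0.779 and its position about 0.795, so they are level. I'll check steadiness, the door and the bystanders, then hand in.

>>> jog_arm([
  [[0,0,0,0,0,0],[0,0,0,0,0,0],[0,0,0,0,0,0],[0,0,0,0,0,0],[0,0,0,0,0,0]],
])

```text
time_s: 13.1
position: [0.6796, -0.0618, 0.2263]
tool_rot: [[-0.037, 0.999, -0.0], [0.999, 0.037, -0.0], [-0.0, -0.0, -1.0]]
ft_force: [-8.4, -0.4, 0.3]
grip_width: 0.0077
```

```bash
python3 meas2.py 9
python3 - <<'E'
from h import *
np.set_printoptions(precision=3,suppress=True)
for c in ['top','scene']:
    im,d=shot(c,c+'9.png')
    for n in ['beaker','jar','tape']:
        for k in spotter.trace(c,n)[:1]:
            P,u,v=pts(c,d,k['pixels']); print(c,n,round(k['score'],2),np.median(P,0))
    P,u,v=pts(c,d)
    m=(P[:,0]>.42)&(P[:,0]<.55)&(P[:,1]>-.04)&(P[:,1]<.03)&(P[:,2]>.123)&(P[:,2]<.136)
    X=P[m];print('door top',m.sum(),cv2.fitLine(X[:,:2].astype(np.float32),cv2.DIST_HUBER,0,.01,.01).ravel())
E
```

```text
[ 0.6796 -0.0618  0.2263] 13.1 [-8.4351 -0.4036  0.2604] 0.007673708465142656
1271
plane 692 [0.7068 0.0295 0.7068] angle 0.7857942117755417 hinge off 0.004993504630140035
wrist index_mark 0.98 [183.9, 0.0, 244.8, 54.2] 2175 [0.632  0.0445 0.2357] [0.7785 0.8173 0.8399 0.8535 0.8608]
38165
plane 29155 [0.7034 0.0308 0.7102] angle 0.7810625304252672 hinge off -0.006138857395909654
block n 1561 rad [0.1247 0.1381 0.1435] ang [0.7614 0.766  0.7743 0.8498 0.8616 0.8641 0.8656] y [0.0375 0.0473]
 blockplane 757 [ 0.7059 -0.0035  0.7083] ang(x/z) 0.783311325981084 mean ang 0.8531826291059678
 blockplane 345 [-0.6871 -0.0713  0.7231] ang(x/z) -0.7614452617412784 mean ang 0.8064551745560833
 blockplane 245 [ 0.0776 -0.9956  0.0518] ang(x/z) 0.6703002487087758 mean ang 0.8165882683916819
top beaker 0.88 [ 0.389 -0.218  0.043]
top jar 0.59 [0.601 0.394 0.092]
top tape 0.52 [0.356 0.361 0.018]
door top 185 [0.987 0.158 0.475 0.005]
scene beaker 0.92 [ 0.371 -0.216  0.051]
scene jar 0.89 [0.603 0.385 0.08 ]
scene tape 0.93 [0.354 0.342 0.018]
door top 290 [0.993 0.122 0.492 0.006]
```

View pics/scene9.png

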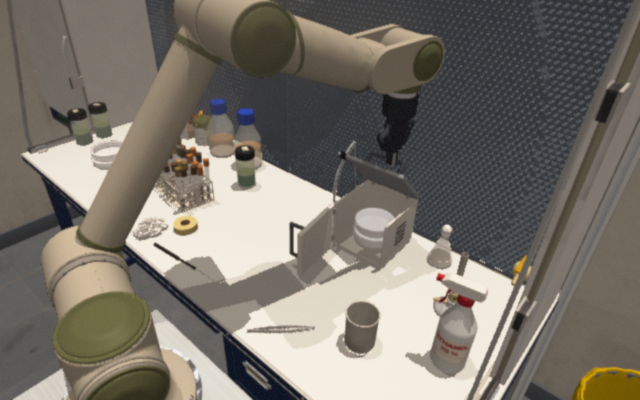

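The scene shows the door open at (313,245), the lid raised and held at (395,175), and the clamp at (343,155) where it started. The bystanders have not moved. Handing in.

```bash
python3 -c "
from rig import close_job; print(close_job())"
```

```text
the job is handed in; nothing more can be done
None
```

The cabinet door is open at about 1.45 rad, and the arm is holding the lid by its bar at the index. The job was handed in at about 13.5 s, and no verdict came back.

**Lid against index:** the lid plane measured 0.781 rad from the wrist camera and 0.786 rad from the scene camera. The clamp's upper face measured 0.783 rad and the clamp's position about 0.795 rad, all well inside the 0.07 rad limit. One smaller clamp face gave a noisier 0.81 to 0.83 rad, still within the limit.

**Grip:** the arm pose was unchanged over the last 0.75 s. The fingers were on the bar (7.7 mm opening) and the wrist read about 8.4 N.

**Clamp and bystanders:** the clamp reads the same as before the lift, within measurement noise. The beaker and jar read within about 2 mm of their first positions. The tape's top-view reading differed by 14 mm, with a low score of 0.52 and the arm partly in the way. The scene view put it within 2 mm of its start.

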